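# Hold the smoking bell over the garlic

### The job

I am cold-smoking a garlic bulb: stand it upright, root end down, in the mouth of the egg cup on the round walnut base, so that smoke can get all round it. Then take the glass bell by its knob, carry it clear of the jars standing in between and lower it around the garlic without letting it touch the garlic, the cup or the base, and stop with the bell level, centred on the base as if about to be set down, its rim about 2 cm above the base's outer ledge, so that I can slip the smoke hose in underneath. Finish while still holding it there, the bell carried by the gripper alone and kept still; leave the garlic and the cup where they stand and do not shift or knock over the jars.

Things in the scene. Friction and masses are not known exactly. Their poses are not given: they have to be found in the camera images.
- garlic: Bulb of garlic, loose, whitish, 48 x 50 mm across (widest 19 mm above its underside), 51 mm high, 24 g, standing on the worktop on its flat root end (flat about 35 mm across). Origin: centre of that flat underside; z up along the bulb. It may be turned any way about z; the tip leans a little off centre.
- egg_cup: White porcelain egg cup, loose, 110 g, 40 mm high, 45 mm across its rim, foot 42 mm across, standing near the middle of the walnut base. Round open mouth 39 mm across and about 13 mm deep: the bulb's root end sinks about 4 mm into it and rests on the rim all round, its underside then about 36 mm above the cup's underside. Origin: centre of its underside; z up.
- base: Round base of dark walnut, fixed, lying on the worktop. Disc 182 mm across whose outer ledge is 14 mm above the worktop; its raised round middle, 120 mm across, is 20 mm above the worktop (6 mm above the ledge). Set down, the bell would slip over the raised middle and stand on the ledge. Origin: centre of its underside; z up.
- base_ledge (a point): Point on the axis of the walnut base at the height of its outer ledge's top (14 mm above its underside). Axes as the base.
- bell: Clear glass bell (cloche), open below, loose, about 0.38 kg, standing rim down on the worktop. Outside 149 mm across the rim, inside 138 mm, glass about 4 mm thick; cylindrical up to 60 mm, then domed to a closed top at 114 mm (inside height 109 mm). On top, on the axis, a round dark wooden knob: neck 16 mm across from 116 to 126 mm, grip a cylinder 28 mm across from 128 to 149 mm, top at 153 mm. Origin: centre of the rim's plane; z up. Round, so its yaw does not matter.
- bell_knob (a point): Point on the bell's axis in the middle of the wooden knob's grip, 140 mm above the rim.
- label_jar: Spice jar with a dark lid, 41 mm across, 105 mm high, loose; one of three standing in a row between bell and base. Origin: centre of its underside.
- cork_bottle: Squat herb bottle with a cork, 54 mm across, 108 mm high, loose; one of the three in the row. Origin: centre of its underside.
- salt_shaker: Small glass shaker with a grey domed top, 44 mm across, 90 mm high, loose; one of the three in the row. Origin: centre of its underside.
There are look-alikes about, which are no part of the job. What is shaped like the garlic but orange or yellow is not meant.

How it is judged (in metres and radians):
On the way:
1. the garlic bulb stands upright in the egg cup's mouth, let go (z of garlic in the frame of egg_cup between 0.031 and 0.039 m and horizontal distance between garlic and egg_cup below 0.006 m and angle between garlic's own z axis and vertical below 0.2 rad and contact force between garlic and egg_cup above 0.03 N and contact force between garlic and the fingers below 0.05 N and z of egg_cup in the frame of base between 0.017 and 0.023 m and horizontal distance between egg_cup and base below 0.012 m and angle between egg_cup's own z axis and vertical below 0.1 rad), for 0.3 s.
At the end, for the whole second after the job is handed in: Garlic upright (0.2 rad) in the cup's mouth, within 6 mm of its axis, untouched; cup on the base, within 12 mm of its centre. Bell held by the fingers, still, level (0.09 rad), axis within 9 mm of the base's, rim 10 to 30 mm above the ledge, touching neither base, cup nor garlic (all of step 1 and z of bell in the frame of base_ledge between 0.01 and 0.03 m and horizontal distance between bell and base below 0.009 m and angle between bell's own z axis and vertical below 0.09 rad and contact force between bell and the fingers above 1 N and linear speed of bell below 0.02 m/s and contact force between bell and base below 0.05 N and contact force between bell and egg_cup below 0.05 N and contact force between bell and garlic below 0.05 N); the arm keeps its last pose, push and grip.
It fails at once if a jar of the row is shifted more than 25 mm or tipped (distance of any of label_jar, cork_bottle, salt_shaker from where it was at the start of the episode above 0.025 m or angle between any of label_jar, cork_bottle, salt_shaker's own z axis and vertical above 0.3 rad).
It fails at once if the bell touches the garlic, the egg cup or the base (contact force between bell and base above 0.3 N or contact force between bell and egg_cup above 0.3 N or contact force between bell and garlic above 0.3 N).
It also fails if it takes over 67 s, if anything falls off the work surface, if the arm or the gripper's body presses on something with over 40 N, if the wrist force passes 120 N, or if a joint passes its speed limit or range.

### The arm

A 6-joint arm with a two-finger parallel gripper is mounted at the origin on a cart in front of the work surface, level with it; the furniture and walls round the work are solid. World frame = base frame: x ahead of the robot, y to its left, z up, the work surface at z = 0. Lengths are in mm, angles in rad, forces in N, time in s.
With the tool pointing down it reaches from about 275 to 750 mm from the base axis. Payload 10.2 kg.
Tool frame: the origin (TCP) lies at the very end of the fingers, on their centre line; the grasp point (between the pads) lies 19 mm behind it; z points along the fingers, y is the line along which they close (so a half turn about z gives the same grasp; the last joint's range is limited). The gripper opens to 85 mm and grips with 20 to 120 N. Pads are 22 mm wide; open, the fingers measure 114 mm over their backs; the gripper's body (76 mm by 85 mm) begins 54 mm behind the grasp point. The pads swing forward as they close: fully open they stand 13 mm farther back than shut.
Start: joints at [-1.383, 0.313, 1.498, -0, 1.331, -0.223], TCP at [209.643, -481.332, 231.294] pointing down, gripper open.
Joint ranges: [-2.94, 2.94], [-0.97, 2.17], [0.19, 2.56], [-1.23, 4.37], [0.02, 3.11], [-2.88, 2.88]. Speed limits (rad/s): [2.39, 2.39, 3.01, 3.14, 3.14, 3.14].

### API

Orientations are given as a unit quaternion [w, x, y, z].
In Python, from rig import monitor, eyes, job gives the robot as it stands. The module is installed in compiled form; this text tells all that it offers.
- The arm moves only by the tool send_rows, never from a script. Its argument "targets" is one flat list of numbers, 7 for each row, row after row: the turn, a rotation vector about the tool's x, y, z in degrees, then the shift along the tool's x, y, z in units of 60 mm (1.0 is 60 mm), then the opening, from -1 (shut) to 1 (fully open), so that 0 is half open. A call has 1 to 5 rows; each row shifts and turns the commanded pose from where the row before left it, along the tool's axes as they then stand; what a row does not reach is not made up. A row lasts 1/8 s, in which the tool goes at most 62.5 mm and 10.7 degrees, less where a joint would pass 70% of its speed; a pose out of reach is approached as far as the arm can. A call is refused whole if a number of a shift passes 1 or a number of a turn 10.7, either way. A call with a gripper value outside its range is refused whole. The fingers move at their own pace and stop on an object; "newtons" is the grip in N (left out, the last holds). Time passes only in rows, so rows that do not move let the fingers close. It gives the time, the measured TCP pose, the force, the opening and the grip force at its end, in the units of the state.
- monitor.sense(): the state, without advancing time (a new reading comes with each control period).
- eyes.capture(name): name is "scene" or "top" or "wrist"; returns a dict with "img" (480x640x3 uint8, red, green, blue), "K" (3x3 intrinsics, pixels), "distortion" ([k1, k2, p1, p2, k3] as OpenCV has them; the pictures are not rectified), "R" (3x3) and "t" (3): a world point X has camera coordinates R X + t. Camera axes: x right, y down, z forward; pixel columns grow to the right and rows downward; lengths in mm; the calibration is good to about 2 mm. A picture is of the moment at which its call begins. There is no depth.
- job.finish_job(): hands the job in; it is judged then, once.
The state is a dict: "time_s": time; "joints": joint angles; "dq": joint speeds; "tau": joint torques, N m; "eef_pos": TCP position; "ee_rot": TCP orientation; "force": force on the tool from outside, world axes, zero at the start; "wrist_torque": the same for the moment, N m; "grip_width": opening from 0.0 (shut) to 1.0 (fully open); "grip_force": force on a finger pad.
Only numpy, scipy, OpenCV 4.12 (cv2) and the standard library are available. Lean on these libraries where they do the work, as an engineer would, in place of code of your own. Each camera call takes 0.05 s, during which the arm holds its last target. There are 200 camera calls.

## Working session

There is one attempt and no reset: what is moved stays moved. The work goes in short steps, Python scripts to look and compute and a tool call to move; the robot and the scene stay as the last step left them, time stands still between calls to the robot, and variables do not carry over. Pictures are saved under pics/ and viewed, at most 13 in all, crops included, and the job is handed in when it is done.

Besides the shell and the picture viewer there is one more tool, called in YAML: its name, and indented under it one key for each argument. send_rows: Moves the arm, as the interface text tells. Its arguments: {"type":"object","properties":{"targets":{"type":"array","items":{"type":"number"}},"newtons":{"type":"number"}},"required":["targets"]}

```bash
mkdir -p pics; ls
cat > h.py <<'E'
import numpy as np, cv2
from rig import monitor, eyes, job
from scipy.spatial.transform import Rotation as Ro
def ray(c,uv):
    uv=np.array(uv,float).reshape(-1,1,2)
    p=cv2.undistortPoints(uv,np.array(c["K"],float),np.array(c["distortion"],float)).reshape(-1,2)
    R=np.array(c["R"]);t=np.array(c["t"]).ravel()
    d=np.c_[p,np.ones(len(p))]@R
    return -R.T@t,d/np.linalg.norm(d,axis=1)[:,None]
def onz(c,uv,z):
    o,d=ray(c,uv); return o+d*((z-o[2])/d[:,2])[:,None]
def cross(*cu):
    A=np.zeros((3,3));b=np.zeros(3)
    for c,uv in cu:
        o,d=ray(c,uv);P=np.eye(3)-np.outer(d[0],d[0]);A+=P;b+=P@o
    return np.linalg.solve(A,b)
def proj(c,X):
    return cv2.projectPoints(np.array(X,float).reshape(-1,1,3),cv2.Rodrigues(np.array(c["R"],float))[0],np.array(c["t"],float),np.array(c["K"],float),np.array(c["distortion"],float))[0].reshape(-1,2)
def snap(n,f):
    c=eyes.capture(n); cv2.imwrite(f"pics/{f}.png",c["img"][:,:,::-1]); np.save(f"pics/{f}.npy",c,allow_pickle=True); return c
def load(f): return np.load(f"pics/{f}.npy",allow_pickle=True).item()
E
python3 - <<'E'
from h import *
for n in("scene","top","wrist"):
    c=snap(n,n+"0"); print(n,ray(c,[320,240]))
print(monitor.sense())
E
```

```text
pics
scene (array([-484.37334723,  513.52705529,  773.78876304]), array([[ 0.75340055, -0.41864717, -0.50707213]]))
top (array([ 454.31691083,  -36.66126559, 1019.04530842]), array([[ 0.04928269, -0.00302237, -0.9987803 ]]))
wrist (array([ 284.89964816, -447.07958605,  373.215184  ]), array([[-0.29516229, -0.11438179, -0.94857579]]))
{'time_s': 0.15, 'joints': array([-1.38338224e+00,  3.13329359e-01,  1.49820221e+00,  1.98649726e-05,
        1.33101757e+00, -2.23390569e-01]), 'dq': array([ 0.00048647, -0.00139175, -0.00346142, -0.00055066, -0.00054849,
        0.00151978]), 'tau': array([ 2.01392926e-03, -4.12372220e+01, -2.59794241e+01, -1.29389941e-04,
        3.24659071e-03, -1.65397142e-05]), 'eef_pos': array([ 209.62187115, -481.14457272,  230.88523023]), 'ee_rot': array([-4.77991120e-04,  9.78979374e-01,  2.03958712e-01,  1.82479011e-05]), 'force': array([-0.87651228, -0.4730214 , -0.59267887]), 'wrist_torque': array([-0.0659429 ,  0.02186786,  0.05649781]), 'grip_force': 0.0, 'grip_width': 0.9972947765046675}
```

View pics/top0.png

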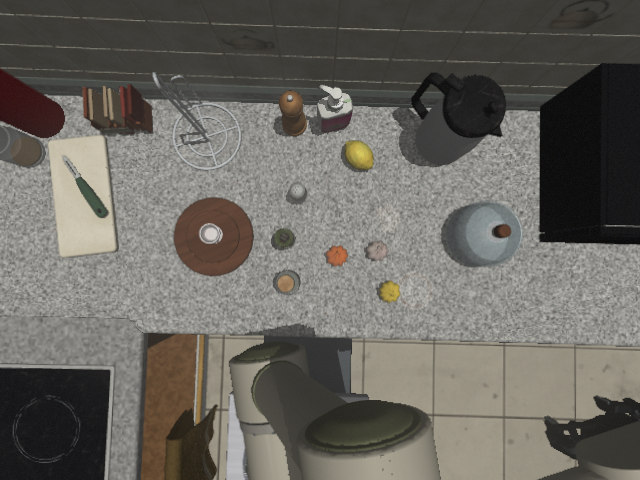

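View pics/scene0.png

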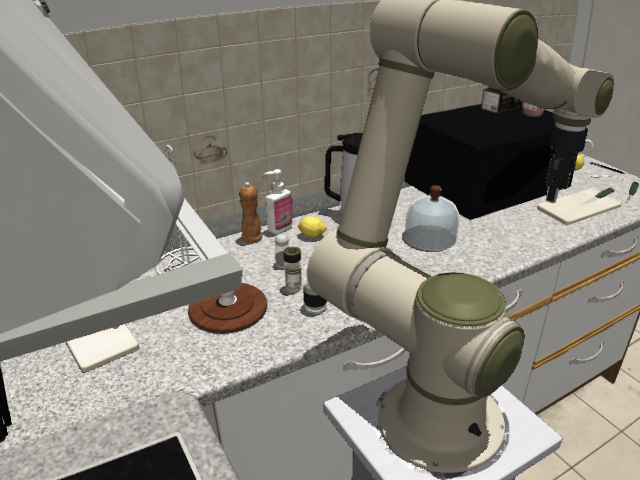

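The top view shows the white garlic at (377,250), with orange and yellow decoys at (337,256) and (390,292). The base is at (213,236) with the cup at (210,233), the jars are at (297,192), (285,239) and (287,283), and the bell knob is at (503,231). In the scene view the arm hides the garlic, while the cup at (228,298) and the knob at (435,190) are visible.

Run:
```python
from h import *
c=load("top0");s=load("scene0")
for n,uv,z in [("garlic",(377,250),25),("orange",(337,256),25),("yellow",(390,292),25),("base",(213,236),17),("cup",(210,233),58),("jarA",(297,192),80),("jarB",(285,239),103),("jarC",(287,283),105),("knob",(503,231),150)]:
    print(n,onz(c,uv,z)[0].round(0))
print(cross((c,(503,231)),(s,(435,188))),cross((c,(210,233)),(s,(228,296))))
st=monitor.sense();q=st["ee_rot"];print(Ro.from_quat(np.r_[q[1:],q[0]]).as_matrix().round(3))
w=load("wrist0");R=Ro.from_quat(np.r_[q[1:],q[0]]).as_matrix()
o,d=ray(w,[320,240]);print("cam in tool",R.T@(o-st["eef_pos"]),R.T@d[0])
```

```text
garlic [ 484. -169.   25.]
orange [468. -79.  25.]
yellow [ 391. -201.   25.]
base [506. 204.  17.]
cup [510. 201.  58.]
jarA [602.  13.  80.]
jarB [499.  34. 103.]
jarC [408.  26. 105.]
knob [ 525. -402.  150.]
[ 526.32655292 -401.16202429  148.23287247] [510.57168306 205.23027326  30.02647211]
[[ 0.917  0.399 -0.   ]
 [ 0.399 -0.917  0.001]
 [ 0.    -0.001 -1.   ]]
cam in tool [  82.6512345    -1.30133169 -142.30974226] [-0.31650166 -0.01212486  0.94851446]
```

send_rows:
  targets: [0,0,0,0.63,-0.29,0.13,1,0,0,0,0.63,-0.29,0.13,1,0,0,0,0.63,-0.29,0.13,1,0,0,0,0.63,-0.29,0.13,1,0,0,0,0.63,-0.29,0.13,1]

```text
time_s: 0.78
eef_pos: [348.9, -324.9, 191.9]
ee_rot: [-0.0, 0.979, 0.204, -0.0]
force: [0.0, -0.5, 0.8]
grip_width: 0.997
grip_force: 0.0
```

send_rows:
  targets: [0,0,0,0.63,-0.29,0.13,1,0,0,0,0.63,-0.29,0.13,1,0,0,0,0.63,-0.29,0.13,1,0,0,0,0.63,-0.29,0.13,1,0,0,0,0.63,-0.29,0.13,1]

```text
time_s: 1.4
eef_pos: [487.4, -169.7, 152.9]
ee_rot: [-0.0, 0.979, 0.204, -0.0]
force: [0.1, 0.0, -0.1]
grip_width: 0.995
grip_force: 0.0
```

send_rows:
  targets: [0,0,-9,0,0,0,1,0,0,-9,0,0,0,1,0,0,-9,0,0,0,1,0,0,-9,0,0,0,1,0,0,0,0,0,0,1]

```text
time_s: 2.02
eef_pos: [486.6, -170.8, 153.1]
ee_rot: [-0.0, 0.868, 0.496, -0.0]
force: [0.5, 0.6, 0.4]
grip_width: 1.002
grip_force: 0.0
```

Run:
```python
from h import *
c=snap("wrist","wrist1");s=snap("top","top1"); print(monitor.sense())
for X in ([484,-169,25],[468,-79,25],[391,-201,25]):print(proj(c,X))
```

```text
{'time_s': 2.125, 'joints': array([-5.65004962e-01,  3.68572646e-01,  1.63539067e+00,  6.21055612e-05,
        1.13788015e+00, -3.01350563e-02]), 'dq': array([ 0.00104275, -0.00106732, -0.00020112, -0.00015078,  0.00017643,
       -0.00640349]), 'tau': array([ 8.14288622e-03, -4.15562654e+01, -2.37413210e+01, -9.33585216e-05,
        1.51954060e-03, -6.85244123e-02]), 'eef_pos': array([ 486.66619007, -170.80135307,  153.17701714]), 'ee_rot': array([-1.23988534e-04,  8.68835864e-01,  4.95100218e-01, -3.38800815e-05]), 'force': array([-0.24191393,  0.10751976, -0.65197734]), 'wrist_torque': array([-0.00262173, -0.04256116,  0.0105524 ]), 'grip_force': 0.0, 'grip_width': 1.001487397474841}
[[322.05499176 231.01731371]]
[[235.65671318 134.85251613]]
[[243.86450657 318.77567875]]
```

View pics/wrist1.png

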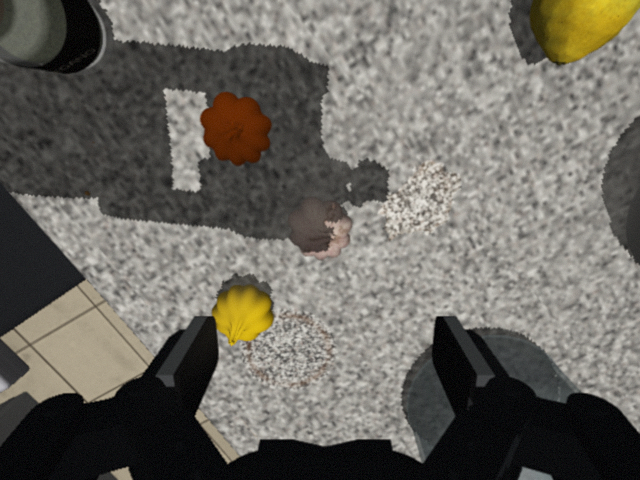

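The wrist view shows the garlic at about (320,228), half in the arm's shadow. The orange decoy is at (237,128) and the yellow one at (243,313), and the open fingertips are at about (215,320) and (435,320). The estimate is already good, so I'll refine it with a colour mask.

Run:
```python
from h import *
def blob(c,u,v,r,k=5):
    im=cv2.GaussianBlur(c["img"],(0,0),1.5).astype(float)
    m=((im[:,:,0]-im[:,:,2])/(im.sum(2)+1)>0.035).astype(np.uint8)
    w=np.zeros_like(m);w[v-r:v+r,u-r:u+r]=1
    m=cv2.morphologyEx(m*w,cv2.MORPH_OPEN,np.ones((3,3)))
    n,l,st,ce=cv2.connectedComponentsWithStats(m)
    i=1+np.argmax(st[1:,4]);return st[i],ce[i]
w=load("wrist1");t=load("top0")
sw,cw=blob(w,320,228,40);s0,c0=blob(t,377,250,20)
print(sw,cw,s0,c0)
bw=sw[:2]+sw[2:4]/2-.5;bt=s0[:2]+s0[2:4]/2-.5
print(onz(w,bw,22),onz(w,cw,22),onz(t,bt,22),cross((w,bw),(t,bt)),cross((w,cw),(t,c0)))
x0,y0,W,H=sw[:4]
print(onz(w,[[x0,y0+H/2],[x0+W,y0+H/2],[x0+W/2,y0],[x0+W/2,y0+H]],22))
R=Ro.from_quat(np.r_[monitor.sense()["ee_rot"][1:],0]).as_matrix();print(R.round(3),proj(w,monitor.sense()["eef_pos"]))
```

```text
[ 287  196   65   65 3077] [319.68605785 227.93890153] [368 242  19  18 275] [377.12363636 250.53090909]
[[ 482.73539418 -166.54800918   22.        ]] [[ 483.20844823 -166.77071018   22.        ]] [[ 483.36850036 -169.81231368   22.        ]] [ 482.71256447 -169.08935707   17.31231006] [ 482.76835369 -169.78577472   15.01071876]
[[ 461.61653571 -154.56283104   22.        ]
 [ 504.10450059 -179.60401221   22.        ]
 [ 495.65098159 -145.60433596   22.        ]
 [ 469.29718338 -189.85448993   22.        ]]
[[ 0.51  0.86 -0.  ]
 [ 0.86 -0.51 -0.  ]
 [-0.   -0.   -1.  ]] [[327.48020586 319.28753259]]
```

send_rows:
  targets: [0,0,0,0,-0.07,0.6,1,0,0,0,0,0,0.7,1,0,0,0,0,0,0.6,1,0,0,0,0,0,0.4,1,0,0,0,0,0,0.18,1]
  newtons: 20

```text
time_s: 2.75
eef_pos: [482.6, -168.5, 3.4]
ee_rot: [-0.001, 0.869, 0.496, -0.0]
force: [0.2, 0.4, 0.2]
grip_width: 0.996
grip_force: 0.0
```

send_rows:
  targets: [0,0,0,0,0,0,0.3,0,0,0,0,0,0,0,0,0,0,0,0,0,-0.3,0,0,0,0,0,0,-0.5,0,0,0,0,0,0,-0.5]
  newtons: 20

```text
time_s: 3.38
eef_pos: [483.6, -169.0, 5.8]
ee_rot: [0.001, 0.868, 0.496, 0.0]
force: [-0.7, 1.0, 4.6]
grip_width: 0.544
grip_force: 19.8
```

send_rows:
  targets: [0,0,0,0,0,0,-0.5,0,0,0,0,0,0,-0.5,0,0,0,0,0,0,-0.5]

```text
time_s: 3.75
eef_pos: [483.6, -169.0, 5.8]
ee_rot: [0.001, 0.868, 0.496, 0.0]
force: [-0.8, 0.1, 5.9]
grip_width: 0.541
grip_force: 19.8
```

send_rows:
  targets: [0,0,0,0,0,-0.2,-0.5,0,0,0,0,0,-0.6,-0.5,0,0,0,0,0,-0.8,-0.5,0,0,0,0,0,-0.8,-0.5,0,0,0,0,0,-0.6,-0.5]

```text
time_s: 4.38
eef_pos: [483.3, -168.8, 187.8]
ee_rot: [0.001, 0.868, 0.496, 0.001]
force: [0.4, -0.5, -0.2]
grip_width: 0.542
grip_force: 20.8
```

send_rows:
  targets: [0,0,0,0.3,-0.15,0,-0.5,0,0,0,0.55,-0.28,0,-0.5,0,0,0,0.65,-0.32,0,-0.5,0,0,0,0.65,-0.32,0,-0.5,0,0,0,0.65,-0.32,0,-0.5]

```text
time_s: 5.0
eef_pos: [495.7, 20.4, 184.2]
ee_rot: [-0.0, 0.868, 0.497, -0.0]
force: [1.0, 0.5, -0.7]
grip_width: 0.543
grip_force: 20.8
```

send_rows:
  targets: [0,0,0,0.65,-0.32,0,-0.5,0,0,0,0.65,-0.32,0,-0.5,0,0,0,0.65,-0.32,0,-0.5,0,0,0,0.5,-0.26,0,-0.5,0,0,0,0.3,-0.16,0,-0.5]

```text
time_s: 5.62
eef_pos: [507.6, 204.7, 184.1]
ee_rot: [-0.0, 0.868, 0.497, -0.001]
force: [-0.0, 0.2, -0.5]
grip_width: 0.542
grip_force: 20.8
```

send_rows:
  targets: [0,0,0,0,0,0,-0.5,0,0,0,0,0,0,-0.5]

```text
time_s: 5.88
eef_pos: [508.3, 202.2, 184.3]
ee_rot: [-0.0, 0.868, 0.496, -0.0]
force: [-1.1, 0.5, -0.2]
grip_width: 0.544
grip_force: 20.8
```

Run:
```python
from h import *
c=snap("wrist","wrist2");s=snap("top","top2");s=snap("scene","scene2"); print(monitor.sense())
print(proj(c,[[510,203,60],[506,204,20],[506,204,14]]))
```

```text
{'time_s': 6.025, 'joints': array([ 1.63704511e-01,  4.00971293e-01,  1.49948897e+00, -7.41208629e-05,
        1.24127157e+00,  6.96433631e-01]), 'dq': array([ 8.18939944e-04, -2.46709918e-04, -3.56671584e-03,  8.09609004e-04,
        1.29777266e-05,  2.06444567e-03]), 'tau': array([ 2.13229232e-01, -4.44759607e+01, -2.51122159e+01,  4.24038997e-03,
        1.89013859e-03, -2.87155228e-03]), 'eef_pos': array([508.64223496, 201.87673562, 184.50685957]), 'ee_rot': array([ 8.66572467e-06,  8.68293005e-01,  4.96051662e-01, -7.74397679e-05]), 'force': array([-0.08152113,  0.49653015, -0.0906429 ]), 'wrist_torque': array([ 0.02536801,  0.05330471, -0.02123661]), 'grip_force': 20.77527344576083, 'grip_width': 0.5417420932278058}
[[327.70669054 230.65764628]
 [322.6616574  218.03066273]
 [322.69884597 216.19710768]]
```

View pics/wrist2.png

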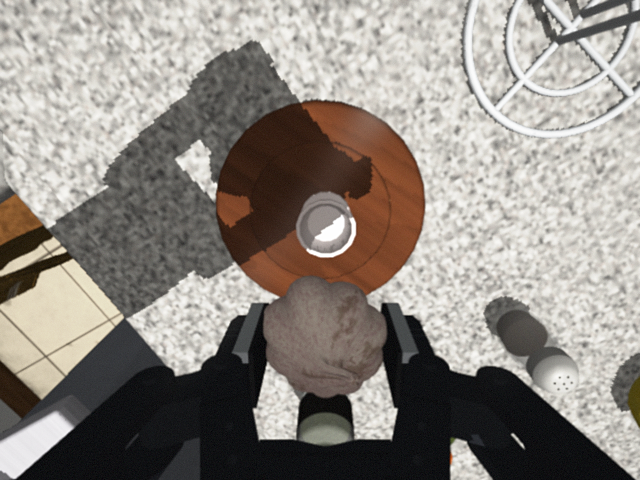

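The cup's rim is at about (326,229), on the base disc spanning columns 217–425 around (321,200). The held garlic is at (325,335), upright. Next I'll measure the cup and base from the wrist and top views.

Run:
```python
from h import *
def wood(c,u,v,r):
    im=cv2.GaussianBlur(c["img"],(0,0),1).astype(float)
    m=((im[:,:,0]-im[:,:,2])/(im.sum(2)+1)>0.12).astype(np.uint8)
    w=np.zeros_like(m);cv2.circle(w,(u,v),r,1,-1);return m*w
def circ(P):
    A=np.c_[2*P[:,:2],np.ones(len(P))];
    keep=np.ones(len(P),bool)
    for _ in range(6):
        s=np.linalg.lstsq(A[keep],(P[keep,:2]**2).sum(1),rcond=None)[0];r=np.sqrt(s[2]+s[0]**2+s[1]**2)
        e=abs(np.hypot(P[:,0]-s[0],P[:,1]-s[1])-r);keep=e<max(1.2,2*np.median(e[keep]))
    return s[:2].round(1),r.round(1),keep.sum(),e[keep].std().round(2)
for f,u,v,r in(("wrist2",321,200,118),("top0",213,236,46)):
    c=load(f);m=wood(c,u,v,r)
    hull=cv2.convexHull(np.vstack([k for k in cv2.findContours(m,0,1)[0] if len(k)>8]))
    k=max(cv2.findContours(m,0,1)[0],key=len)[:,0].astype(float)
    if f=="wrist2":k=k[k[:,1]<262]
    print(f,"base",circ(onz(c,k,14)))
    # cup: neutral pixels in disc
    g=c["img"].astype(float);n=((g[:,:,0]-g[:,:,2])/(g.sum(2)+1)<0.06).astype(np.uint8)
    uu,vv,rr=(326,226,45) if f=="wrist2" else (210,233,16)
    w=np.zeros_like(n);cv2.circle(w,(uu,vv),rr,1,-1)
    k=max(cv2.findContours(n*w,0,1)[0],key=len)[:,0].astype(float)
    print(cv2.boundingRect(k.astype(np.int32)))
    if f=="wrist2":k=k[k[:,1]>222]
    for z in(50,60,70): print("rim",z,circ(onz(c,k,z)))
```

```text
wrist2 base (array([506. , 208.6]), np.float64(88.2), np.int64(406), np.float64(0.22))
(296, 192, 60, 65)
rim 50 (array([508. , 202.3]), np.float64(22.5), np.int64(93), np.float64(0.17))
rim 60 (array([509.5, 204.9]), np.float64(21.7), np.int64(93), np.float64(0.17))
rim 70 (array([511. , 207.5]), np.float64(20.9), np.int64(93), np.float64(0.16))
top0 base (array([505.6, 203.9]), np.float64(86.4), np.int64(201), np.float64(0.32))
(199, 223, 24, 21)
rim 50 (array([509.2, 201.7]), np.float64(24.6), np.int64(40), np.float64(0.37))
rim 60 (array([508.6, 199.2]), np.float64(24.3), np.int64(40), np.float64(0.36))
rim 70 (array([508. , 196.7]), np.float64(24.1), np.int64(40), np.float64(0.36))
```

send_rows:
  targets: [0,0,0,0.02,0.01,0.3,-0.5,0,0,0,0,0,0.4,-0.5,0,0,0,0,0,0.4,-0.5,0,0,0,0,0,0.3,-0.5,0,0,0,0,0,0,-0.5]

```text
time_s: 6.65
eef_pos: [509.3, 202.7, 99.6]
ee_rot: [-0.0, 0.868, 0.496, -0.001]
force: [0.2, 0.6, 0.3]
grip_width: 0.54
grip_force: 20.8
```

send_rows:
  targets: [0,0,0,0,0,0,-0.5,0,0,0,0,0,0,-0.5]

```text
time_s: 6.9
eef_pos: [510.2, 203.3, 101.4]
ee_rot: [0.0, 0.868, 0.496, 0.001]
force: [-0.1, 0.9, -0.1]
grip_width: 0.543
grip_force: 20.8
```

Run:
```python
from h import *
c=snap("wrist","wrist3");s=snap("scene","scene3"); print(monitor.sense()["eef_pos"])
a=c["img"][150:390,200:450,::-1];b=s["img"][200:340,160:306,::-1]
a=cv2.resize(a,(400,384));b=cv2.resize(b,(400,384));cv2.imwrite("pics/p3.png",np.hstack([a,b]))
```

```text
[510.03903844 203.31008135 101.10974931]
```

View pics/p3.png

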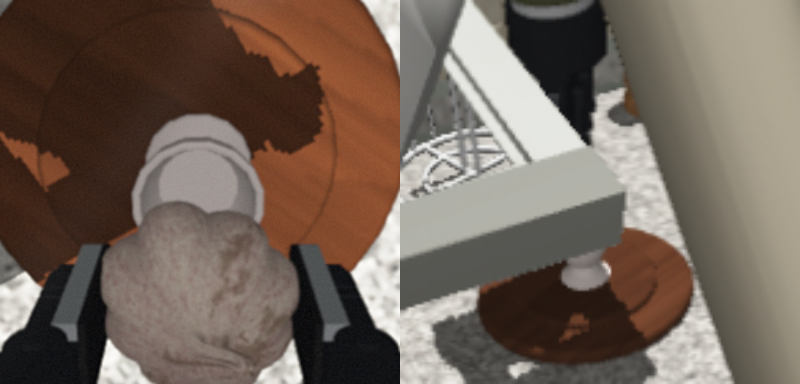

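The left panel shows the garlic upright in the fingers at crop columns 103–298. The cup rim is just behind it at crop columns 132–265, rows about 142–245. Left and right are aligned, so I'll check fore-aft numerically.

Run:
```python
from h import *
c=load("wrist3")
M=np.array([[.5079,.8614],[.8614,-.5079]])
T=M@np.array([510.04,203.31])
# rim near-camera top edge (crop 198,142) and extreme sides; garlic top edge and sides
pt=lambda x,y:(200+x/1.6,150+y/1.6)
for n,p,z in(("rim L",pt(132,197),60),("rim R",pt(265,197),60),("rim top",pt(198,142),60),("gar L",pt(103,285),115),("gar R",pt(298,285),115),("gar top",pt(200,200),115)):
    print(n,(M@onz(c,p,z)[0,:2]-T).round(1))
```

```text
rim L [  3.6 -23.3]
rim R [ 3.6 20.8]
rim top [22.8 -1.4]
gar L [  4.1 -24.6]
gar R [ 4.1 23.1]
gar top [26.7 -0.9]
```

send_rows:
  targets: [0,0,0,-0.015,-0.01,0.25,-0.5,0,0,0,0,0,0.2,-0.5,0,0,0,0,0,0.1,-0.5,0,0,0,0,0,0,-0.5]

```text
time_s: 7.5
eef_pos: [508.6, 202.8, 66.9]
ee_rot: [-0.0, 0.868, 0.496, -0.0]
force: [-0.2, 0.1, 1.2]
grip_width: 0.544
grip_force: 20.8
```

send_rows:
  targets: [0,0,0,0,0,0.03,-0.5,0,0,0,0,0,0,-0.5]

```text
time_s: 7.75
eef_pos: [508.9, 202.9, 65.9]
ee_rot: [0.0, 0.868, 0.497, 0.0]
force: [-1.2, -0.0, -0.4]
grip_width: 0.543
grip_force: 20.8
```

send_rows:
  targets: [0,0,0,0,0,0.03,-0.5,0,0,0,0,0,0,-0.5]

```text
time_s: 8.0
eef_pos: [508.9, 202.8, 64.0]
ee_rot: [0.0, 0.868, 0.496, 0.0]
force: [1.1, 0.4, 0.3]
grip_width: 0.543
grip_force: 20.8
```

send_rows:
  targets: [0,0,0,0,0,0.03,-0.5,0,0,0,0,0,0,-0.5]

```text
time_s: 8.25
eef_pos: [508.8, 202.8, 62.0]
ee_rot: [-0.0, 0.868, 0.496, 0.0]
force: [0.7, 0.6, 0.6]
grip_width: 0.544
grip_force: 20.8
```

send_rows:
  targets: [0,0,0,0,0,0.02,-0.5,0,0,0,0,0,0,-0.5]

```text
time_s: 8.5
eef_pos: [509.2, 202.9, 61.3]
ee_rot: [0.0, 0.868, 0.496, 0.001]
force: [1.0, 1.2, 5.2]
grip_width: 0.542
grip_force: 21.0
```

```bash
python3 -c "
from h import *
c=snap('wrist','wrist4');s=monitor.sense();print(s['force'],s['eef_pos'],s['wrist_torque'])"
```

```text
[1.33733396 1.56961372 3.97599217] [509.20581812 202.94572669  61.28643736] [ 0.13751798 -0.18188567 -0.02214375]
```

send_rows:
  targets: [0,0,0,0.01,0,0,-0.5,0,0,0,0,0,0,0.1,0,0,0,0,0,0,0.15,0,0,0,0,0,0,0.3,0,0,0,0,0,0,0.6]

```text
time_s: 9.18
eef_pos: [508.8, 203.3, 60.6]
ee_rot: [-0.0, 0.868, 0.496, -0.0]
force: [1.7, 0.4, -0.3]
grip_width: 0.799
grip_force: 0.0
```

send_rows:
  targets: [0,0,0,0,0,0,0.9,0,0,0,0,0,0,1,0,0,0,0,0,0,1]

```text
time_s: 9.55
eef_pos: [509.1, 203.3, 60.9]
ee_rot: [-0.0, 0.868, 0.496, -0.0]
force: [-0.6, 0.5, 0.8]
grip_width: 1.0
grip_force: 0.0
```

Run:
```python
from h import *
c=snap("wrist","wrist5");print(monitor.sense()["eef_pos"],monitor.sense()["grip_width"])
cv2.imwrite("pics/p5.png",c["img"][100:440,140:520,::-1])
```

```text
[509.09971488 203.3412252   60.87783791] 0.9999545222703171
```

View pics/p5.png

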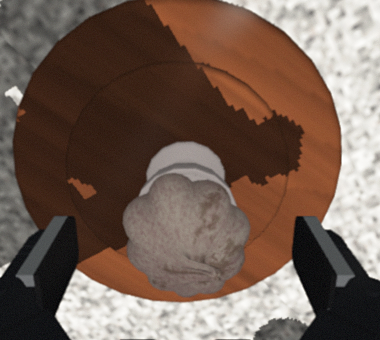

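The garlic stands upright in the cup (crop about 188,235) and the fingers are open and clear on both sides. Next I'll rise, look once more, and travel to the bell.

send_rows:
  targets: [0,0,0,0,0,-0.2,1,0,0,0,0,0,-0.6,1,0,0,0,0,0,-0.8,1,0,0,0,0,0,-0.8,1,0,0,0,0,0,-0.6,1]

```text
time_s: 10.22
eef_pos: [509.2, 203.4, 244.0]
ee_rot: [0.0, 0.868, 0.497, 0.001]
force: [0.2, 0.7, -1.0]
grip_width: 1.002
grip_force: 0.0
```

send_rows:
  targets: [0,0,0,0,0,0,1,0,0,0,0,0,0,1]

```text
time_s: 10.48
eef_pos: [508.7, 203.3, 240.5]
ee_rot: [-0.0, 0.868, 0.496, -0.0]
force: [0.7, -0.2, -0.5]
grip_width: 0.997
grip_force: 0.0
```

Run:
```python
from h import *
c=snap("wrist","wrist6");snap("scene","scene6");print(monitor.sense()["eef_pos"])
```

```text
[508.67718105 203.24540811 239.91131116]
```

send_rows:
  targets: [0,0,0,-0.3,0.19,0,1,0,0,0,-0.6,0.37,0,1,0,0,0,-0.71,0.45,0,1,0,0,0,-0.71,0.45,0,1,0,0,0,-0.71,0.45,0,1]

```text
time_s: 11.2
eef_pos: [515.3, -13.0, 240.1]
ee_rot: [-0.001, 0.868, 0.497, -0.001]
force: [1.0, 0.1, 0.3]
grip_width: 0.998
grip_force: 0.0
```

send_rows:
  targets: [0,0,0,-0.71,0.45,0,1,0,0,0,-0.71,0.45,0,1,0,0,0,-0.71,0.45,0,1,0,0,0,-0.71,0.45,0,1,0,0,0,-0.71,0.45,0,1]

```text
time_s: 11.82
eef_pos: [523.7, -265.0, 239.9]
ee_rot: [-0.001, 0.868, 0.496, -0.0]
force: [0.9, 0.8, 0.7]
grip_width: 0.999
grip_force: 0.0
```

send_rows:
  targets: [0,0,0,-0.71,0.45,0,1,0,0,0,-0.71,0.44,0,1,0,0,0,-0.52,0.31,0,1,0,0,0,0,0,0,1,0,0,0,0,0,0,1]

```text
time_s: 12.45
eef_pos: [527.2, -399.6, 240.2]
ee_rot: [-0.001, 0.868, 0.497, -0.0]
force: [0.7, 0.8, 0.3]
grip_width: 0.998
grip_force: 0.0
```

Run:
```python
from h import *
c=snap("wrist","wrist7");print(monitor.sense()["eef_pos"],monitor.sense()["joints"]);print(proj(c,[525,-401,152]))
```

```text
[ 527.3333939  -399.33208184  240.59908687] [-8.24941230e-01  6.24800228e-01  1.00249472e+00  1.71596963e-04
  1.51520043e+00 -2.94165212e-01]
[[324.83705865 252.74613664]]
```

View pics/wrist7.png

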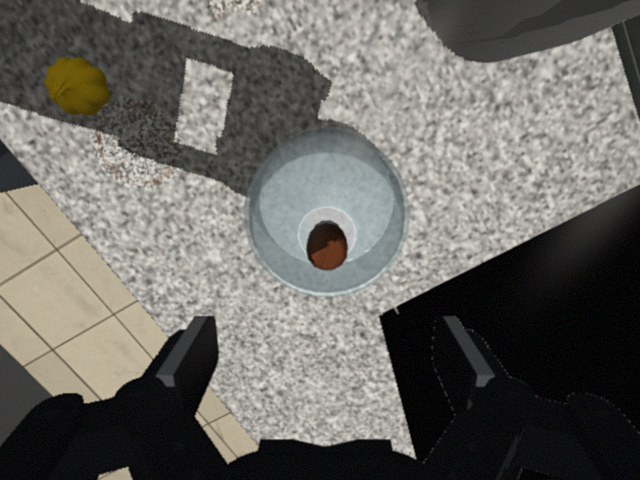

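The wrist view shows the wooden knob at (327,246), within a pixel or two of the prediction, on the bell at (327,210). A tall black box has a corner at about (385,315), so I'll compute its clearance along with the knob.

Run:
```python
from h import *
t=load("top0");w=load("wrist7")
def knob(c,u,v,r):
    g=cv2.GaussianBlur(c["img"],(0,0),1).astype(float);m=((g[:,:,0]-g[:,:,2])/(g.sum(2)+1)>.1).astype(np.uint8)
    k=np.zeros_like(m);cv2.circle(k,(u,v),r,1,-1);m*=k
    b=cv2.boundingRect(max(cv2.findContours(m,0,1)[0],key=len));return b,np.array([b[0]+b[2]/2-.5,b[1]+b[3]/2-.5])
bt,kt=knob(t,503,231,14);bw,kw=knob(w,327,246,36)
print(bt,bw,onz(t,kt,143),onz(w,kw,143),cross((t,kt),(w,kw)))
M=np.array([[.5079,.8614],[.8614,-.5079]]);T=M@monitor.sense()["eef_pos"][:2]
x,y,W,H=bw
for p in((x,y+H*.6),(x+W,y+H*.6),(x+W/2,y+H)):
    print((M@onz(w,p,150)[0,:2]-T).round(1))
print("bell ring L/R/top",[(M@onz(w,p,30)[0,:2]-T).round(1) for p in((248,212),(407,212),(327,121))])
print("box",onz(t,[541,240],0),[onz(w,[383,314],z)[0].round(0) for z in(0,100,200,250)],[onz(t,[600,242],z)[0].round(0) for z in(150,200,250,300)])
# base/garlic recheck from wrist6
c=load("wrist6");g=cv2.GaussianBlur(c["img"],(0,0),1).astype(float)
m=((g[:,:,0]-g[:,:,2])/(g.sum(2)+1)>.12).astype(np.uint8)
k=max(cv2.findContours(m,0,1)[0],key=len)[:,0].astype(np.float32)
(u,v),r=cv2.minEnclosingCircle(k);P=onz(c,k.astype(float),14)[:,:2]
print("base",u,v,r,cv2.minEnclosingCircle(P.astype(np.float32)),cv2.fitEllipse(cv2.convexHull(P.astype(np.float32))))
```

```text
(496, 225, 14, 12) (308, 224, 39, 46) [[ 527.04639763 -403.56624725  143.        ]] [[ 526.83924849 -400.73785901  143.        ]] [ 527.09352936 -400.52680061  147.41929578]
[ -2.6 -12.3]
[-2.5 13.4]
[-15.7   0.6]
bell ring L/R/top [array([ -6.2, -75.3]), array([-5.9, 77.8]), array([77.2,  0.5])]
box [[ 519.34519818 -552.69716587    0.        ]] [array([ 516., -548.,    0.]), array([ 530., -490.,  100.]), array([ 543., -433.,  200.]), array([ 550., -404.,  250.])] [array([ 509., -592.,  150.]), array([ 506., -560.,  200.]), array([ 503., -528.,  250.]), array([ 500., -496.,  300.])]
base 38.67567443847656 246.5878448486328 66.75706481933594 ((223.19488525390625, 318.1384582519531), 78.21512603759766) ((230.16058349609375, 298.76202392578125), (94.9017105102539, 176.26809692382812), 124.71660614013672)
```

send_rows:
  targets: [0,0,0,-0.05,0,0.4,1,0,0,0,0,0,0.6,1,0,0,0,0,0,0.5,1,0,0,0,0,0,0.32,1,0,0,0,0,0,0,1]

```text
time_s: 13.12
eef_pos: [525.5, -401.5, 130.7]
ee_rot: [-0.001, 0.868, 0.497, -0.0]
force: [0.1, 0.2, 1.0]
grip_width: 0.999
grip_force: 0.0
```

send_rows:
  targets: [0,0,0,0,0,0,0.5,0,0,0,0,0,0,0,0,0,0,0,0,0,-0.2,0,0,0,0,0,0,-0.3,0,0,0,0,0,0,-0.4]
  newtons: 40

```text
time_s: 13.75
eef_pos: [525.9, -403.2, 132.1]
ee_rot: [0.001, 0.868, 0.496, 0.0]
force: [1.5, -0.9, 2.0]
grip_width: 0.306
grip_force: 34.1
```

send_rows:
  targets: [0,0,0,0,0,0,-0.7,0,0,0,0,0,0,-0.9,0,0,0,0,0,0,-0.9,0,0,0,0,0,0,-0.9]

```text
time_s: 14.25
eef_pos: [525.9, -403.1, 132.1]
ee_rot: [0.001, 0.868, 0.497, 0.0]
force: [2.9, -1.2, 3.6]
grip_width: 0.303
grip_force: 40.1
```

Run:
```python
from h import *
c=snap("wrist","wrist8");s=snap("scene","scene8");print(monitor.sense())
a=c["img"][180:480,140:520,::-1];b=cv2.resize(s["img"][150:270,370:500,::-1],(325,300));cv2.imwrite("pics/p8.png",np.hstack([a,b]))
```

```text
{'time_s': 14.35, 'joints': array([-8.30556190e-01,  6.97713434e-01,  1.16106730e+00,  1.00291790e-04,
        1.28178048e+00, -2.98831239e-01]), 'dq': array([-0.00049572, -0.00073314,  0.0005488 , -0.00039021,  0.00127823,
        0.00113998]), 'tau': array([-2.28208294e-01, -5.41768134e+01, -2.26269042e+01, -2.09031547e-01,
        7.23997168e-01, -6.07745649e-03]), 'eef_pos': array([ 525.83390576, -403.13732867,  132.0430672 ]), 'ee_rot': array([4.92690061e-04, 8.68056761e-01, 4.96464694e-01, 1.59808088e-04]), 'force': array([ 2.08840146, -1.96174964,  5.2275339 ]), 'wrist_torque': array([-0.22196278, -0.41198835,  0.02078318]), 'grip_force': 40.127427340485156, 'grip_width': 0.3075076443354254}
```

View pics/p8.png

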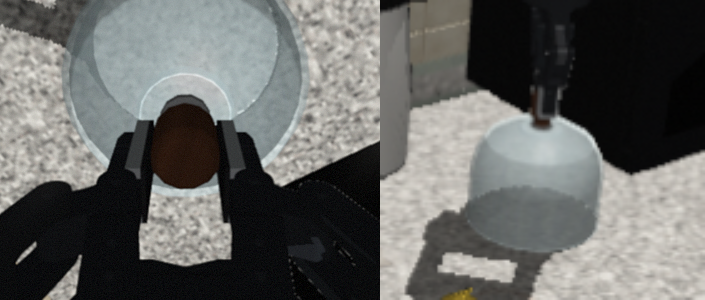

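The knob sits squarely between the pads (left panel, columns 151–220), and the bell stands level in the scene view. Next I'll lift it gently with a firmer grip.

send_rows:
  targets: [0,0,0,0,0,0,-0.9,0,0,0,0,0,-0.05,-0.9,0,0,0,0,0,-0.1,-0.9,0,0,0,0,0,-0.2,-0.9,0,0,0,0,0,-0.3,-0.9]
  newtons: 60

```text
time_s: 14.98
eef_pos: [525.5, -402.7, 171.4]
ee_rot: [-0.001, 0.868, 0.497, -0.0]
force: [-0.0, 1.1, -4.1]
grip_width: 0.3
grip_force: 59.2
```

send_rows:
  targets: [0,0,0,0,0,-0.4,-0.9,0,0,0,0,0,-0.5,-0.9,0,0,0,0,0,-0.5,-0.9,0,0,0,0,0,-0.4,-0.9,0,0,0,0,0,-0.25,-0.9]

```text
time_s: 15.6
eef_pos: [525.7, -402.9, 296.0]
ee_rot: [0.001, 0.868, 0.497, 0.0]
force: [-0.3, -0.9, -4.2]
grip_width: 0.297
grip_force: 59.3
```

send_rows:
  targets: [0,0,0,0,0,-0.1,-0.9,0,0,0,0,0,0,-0.9,0,0,0,0,0,0,-0.9]

```text
time_s: 15.98
eef_pos: [525.5, -402.8, 298.7]
ee_rot: [-0.001, 0.868, 0.496, -0.0]
force: [-0.5, -0.3, -3.3]
grip_width: 0.3
grip_force: 59.3
```

Run:
```python
from h import *
c=snap("wrist","wrist9");s=snap("scene","scene9");st=monitor.sense();print(st["eef_pos"],st["force"],st["wrist_torque"])
a=c["img"][180:480,140:520,::-1];b=cv2.resize(s["img"][80:240,350:500,::-1],(281,300));cv2.imwrite("pics/p9.png",np.hstack([a,b]))
w=load("wrist8");M=np.array([[.5079,.8614],[.8614,-.5079]])
T=np.array([525.83,-403.14]);x=[(291,340),(360,340),(325,368)]
for p in x: print((M@(onz(w,p,150)[0,:2]-T)).round(1))
```

```text
[ 525.53805424 -402.82387217  298.91434208] [-0.09764887 -0.22505918 -3.99883707] [-0.02341309  0.01731827  0.03897811]
[  1.5 -14.1]
[ 1.6 12.3]
[-11.2  -1. ]
```

View pics/p9.png

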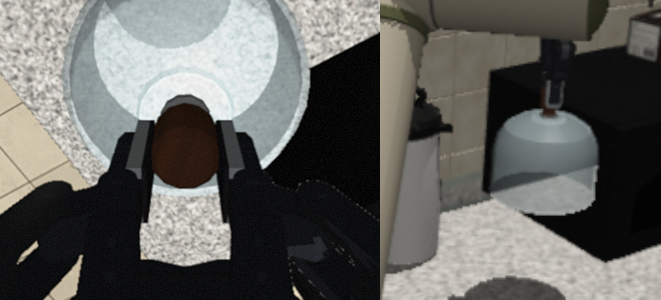

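The bell hangs level from the gripper in the scene view, about 4 N, with the knob unmoved between the pads. Next is the carry over the jars, with the rim at about 167 mm.

send_rows:
  targets: [0,0,0,0.1,-0.06,0,-0.9,0,0,0,0.25,-0.16,0,-0.9,0,0,0,0.4,-0.25,0,-0.9,0,0,0,0.5,-0.32,0,-0.9,0,0,0,0.55,-0.35,0,-0.9]

```text
time_s: 16.7
eef_pos: [521.2, -273.7, 299.6]
ee_rot: [-0.0, 0.868, 0.496, 0.0]
force: [0.9, -0.0, -3.2]
grip_width: 0.297
grip_force: 59.3
```

send_rows:
  targets: [0,0,0,0.55,-0.35,0,-0.9,0,0,0,0.55,-0.35,0,-0.9,0,0,0,0.55,-0.35,0,-0.9,0,0,0,0.55,-0.35,0,-0.9,0,0,0,0.55,-0.35,0,-0.9]

```text
time_s: 17.32
eef_pos: [514.1, -78.0, 299.8]
ee_rot: [0.0, 0.868, 0.497, 0.0]
force: [0.7, 1.3, -2.8]
grip_width: 0.295
grip_force: 59.4
```

send_rows:
  targets: [0,0,0,0.55,-0.35,0,-0.9,0,0,0,0.55,-0.35,0,-0.9,0,0,0,0.55,-0.35,0,-0.9,0,0,0,0.55,-0.35,0,-0.9,0,0,0,0.55,-0.35,0,-0.9]

```text
time_s: 17.95
eef_pos: [507.1, 117.3, 299.8]
ee_rot: [0.0, 0.868, 0.497, 0.0]
force: [1.0, 0.0, -4.2]
grip_width: 0.301
grip_force: 59.4
```

send_rows:
  targets: [0,0,0,0.5,-0.32,0,-0.9,0,0,0,0.4,-0.25,0,-0.9,0,0,0,0.25,-0.16,0,-0.9,0,0,0,0.1,-0.07,0,-0.9,0,0,0,0.02,-0.01,0,-0.9]

```text
time_s: 18.58
eef_pos: [504.4, 205.8, 299.7]
ee_rot: [0.0, 0.868, 0.496, -0.0]
force: [-0.0, -0.5, -4.1]
grip_width: 0.297
grip_force: 59.4
```

send_rows:
  targets: [0,0,0,0,0,0,-0.9,0,0,0,0,0,0,-0.9,0,0,0,0,0,0,-0.9]

```text
time_s: 18.95
eef_pos: [504.6, 205.7, 299.7]
ee_rot: [0.0, 0.868, 0.496, 0.0]
force: [0.7, 0.6, -3.5]
grip_width: 0.297
grip_force: 59.4
```

Run:
```python
from h import *
c=snap("wrist","wrist10");s=snap("scene","scene10");st=monitor.sense();print(st["eef_pos"],st["ee_rot"],st["force"],st["wrist_torque"])
a=cv2.resize(c["img"][:,:,::-1],(400,300));b=cv2.resize(s["img"][150:350,120:387,::-1],(400,300));cv2.imwrite("pics/p10.png",np.hstack([a,b]))
```

```text
[504.51578912 205.875325   299.72302826] [5.07878866e-06 8.68115308e-01 4.96362580e-01 1.84319458e-05] [ 0.03541141  0.0981725  -3.11774712] [-0.00608422  0.03083381 -0.01902956]
```

View pics/p10.png

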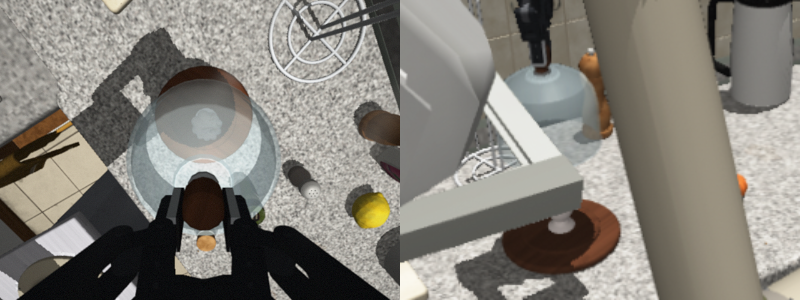

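The wrist view shows the garlic through the glass at (207,122) on the base, with the bell level in both views and the jars standing. Next is a slow vertical descent.

send_rows:
  targets: [0,0,0,0.01,0,0.1,-0.9,0,0,0,0,0,0.25,-0.9,0,0,0,0,0,0.25,-0.9,0,0,0,0,0,0.25,-0.9,0,0,0,0,0,0.25,-0.9]

```text
time_s: 19.68
eef_pos: [504.6, 206.6, 232.4]
ee_rot: [-0.0, 0.868, 0.496, -0.0]
force: [1.0, 0.2, -4.0]
grip_width: 0.296
grip_force: 59.4
```

send_rows:
  targets: [0,0,0,0,0,0.25,-0.9,0,0,0,0,0,0.25,-0.9,0,0,0,0,0,0.2,-0.9,0,0,0,0,0,0.1,-0.9,0,0,0,0,0,0,-0.9]

```text
time_s: 20.3
eef_pos: [504.7, 206.6, 185.5]
ee_rot: [-0.0, 0.868, 0.496, -0.0]
force: [-0.1, 0.2, -3.4]
grip_width: 0.298
grip_force: 59.4
```

Run:
```python
from h import *
c=snap("wrist","wrist11");s=snap("scene","scene11");t=snap("top","top11");st=monitor.sense();print(st["eef_pos"],st["force"],st["wrist_torque"])
a=c["img"][40:440,140:520,::-1];b=cv2.resize(s["img"][200:350,150:300,::-1],(400,400));cv2.imwrite("pics/p11.png",np.hstack([a,b]))
```

```text
[505.02799265 206.63904876 186.20554825] [ 1.25345171 -0.35866199 -3.8068445 ] [-0.04351271  0.00253022  0.00137142]
```

View pics/p11.png

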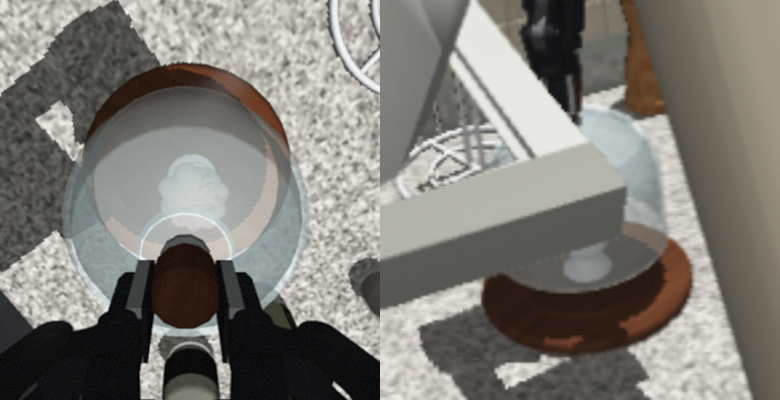

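The bell is around the garlic and clear of it (wrist crop: garlic at (193,190), rim arc top at row 86, base edge at row 63). I'll check the centring numerically.

Run:
```python
from h import *
c=load("wrist11");M=np.array([[.5079,.8614],[.8614,-.5079]]);T=M@np.array([505.0,206.6])
f=lambda p,z:(M@onz(c,(p[0]+140,p[1]+40),z)[0,:2]-T).round(1)
print("rim top",f((188,86),54)-[74.5,0],"base top",f((186,63),14)-[91,0])
print("base L/R",f((84,150),14),f((291,150),14),"bell L/R",f((64,220),90),f((307,220),90),f((84,165),54),f((293,165),54))
```

```text
rim top [0.8 0.8] base top [ 0.2 -0.5]
base L/R [ 22.6 -86. ] [22.8 87.9] bell L/R [-10.6 -83.1] [-10.3  81.5] [ 19.1 -76.2] [19.3 79.1]
```

Bell and base agree within about 1 mm. Lowering the last 20 mm.

send_rows:
  targets: [0,0,0,0,0,0.1,-0.9,0,0,0,0,0,0.13,-0.9,0,0,0,0,0,0.07,-0.9,0,0,0,0,0,0.03,-0.9,0,0,0,0,0,0,-0.9]

```text
time_s: 21.08
eef_pos: [504.8, 206.6, 165.9]
ee_rot: [-0.0, 0.868, 0.497, -0.0]
force: [-0.2, 0.6, -3.4]
grip_width: 0.301
grip_force: 59.3
```

send_rows:
  targets: [0,0,0,0,0,0,-0.9,0,0,0,0,0,0,-0.9,0,0,0,0,0,0,-0.9,0,0,0,0,0,0,-0.9]

```text
time_s: 21.58
eef_pos: [504.8, 206.6, 165.9]
ee_rot: [0.0, 0.868, 0.497, 0.0]
force: [0.2, 0.1, -4.0]
grip_width: 0.301
grip_force: 59.4
```

Run:
```python
from h import *
c=snap("wrist","wrist12");snap("scene","scene12");st=monitor.sense();print(st["eef_pos"],st["force"],st["wrist_torque"],st["grip_force"],st["time_s"])
s=load("scene12")
g=lambda p,z:proj(s,[p[0],p[1],z])[0].round(0)
# expected rim edge nearest the scene camera at rim z 34, for check
a=c["img"][40:440,140:520,::-1];b=cv2.resize(s["img"][200:350,150:300,::-1],(400,400));cv2.imwrite("pics/p12.png",np.hstack([a,b]))
th=np.linspace(0,2*np.pi,721)
for z in(24,34,44):
    P=proj(s,np.c_[505.5+74.5*np.cos(th),207.3+74.5*np.sin(th),0*th+z]);k=P[:,1].argmax();print(z,((P[k]-[150,200])*400/150).round(0))
```

```text
[504.76097962 206.58245278 165.90340728] [ 0.22711222 -0.22955132 -3.60047003] [-0.01169609 -0.016706   -0.01298846] 59.35020323842764 21.675
24 [193. 320.]
34 [192. 310.]
44 [190. 300.]
```

View pics/p12.png

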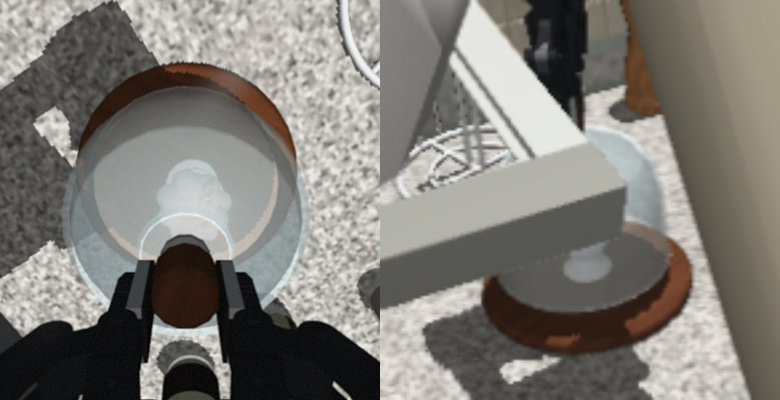

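The rim's lowest point in the scene panel is at about row 311, where row 310 is predicted for a rim 20 mm above the ledge. The garlic stands clear inside, and the gripper carries the full weight (about 3.7 N). Handing in.

```bash
python3 -c "
from rig import job
print(job.finish_job())"
```

```text
the job is handed in; nothing more can be done
None
```

The garlic stands upright in the egg cup, and the gripper holds the bell still and level around it, centred to about 1 mm with its rim about 20 mm above the ledge; no contact showed and the jars in view still stood, and I handed the job in at about 22 s (no verdict was returned).

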